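# Pack the service box under its cantilever tray

### The arm

A 7-joint arm with a two-finger parallel gripper is mounted at the origin on a cart in front of the work surface, level with it; the furniture and walls round the work are solid. World frame = base frame: x ahead of the robot, y to its left, z up, the work surface at z = 0. Lengths are in m, angles in rad, forces in N, time in s.
With the tool pointing down it reaches from about 0.425 to 0.825 m from the base axis. Payload 3.6 kg.
Tool frame: the origin (TCP) lies where the fingers leave the gripper's body, on its centre line; the fingertips stand 73 mm ahead of it and the grasp point (between the pads) lies 54 mm ahead of it; x points along the fingers, y is the direction in which the jaws open and shut, and the axes are right-handed (so a half turn about x gives the same grasp; the last joint's range is limited). The gripper opens to 85 mm and grips with 20 to 120 N. Pads are 22 mm wide; open, the fingers measure 114 mm over their backs; the gripper's body (76 mm by 85 mm) begins 54 mm behind the grasp point. The pads swing forward as they close: fully open they stand 13 mm farther back than shut.
Start: joints at [-0.026, 0.615, -0.013, 1.423, 0.008, 1.103, -0.04], TCP at [0.65, 0, 0.304] pointing down, gripper open.
Joint ranges: [-3.12, 3.12], [-0.3, 2.06], [-1.34, 1.32], [0.26, 2.42], [-1.36, 4.5], [0.01, 1.98], [-2.84, 2.84]. Speed limits (rad/s): [2.79, 2.79, 3.14, 3.14, 3.14, 3.14, 3.14].

### API

Orientations are given as a unit quaternion [x, y, z, w].
In Python, from station import arm, snapshot, camera_info, ticket gives the robot as it stands. Calls block until the motion is done:
- arm.movep(position, orientation): joint-space move of the TCP to a pose.
- arm.line_to(position, velocity=0.15, ori=None): straight line of the TCP; ori=None keeps the orientation; velocity is the mean speed in m/s.
- arm.move_j(angles): joint-space move.
- arm.move_gripper(opening, effort=None): opening from 0.0 (shut) to 1.0 (fully open); effort is the grip in N (None keeps the last); returns when the fingers have stopped.
- arm.pause(seconds).
- arm.ik(position, orientation): joint angles nearest the present ones, or None.
- snapshot(name): name is "scene" or "side" or "wrist"; returns the picture (420x560x3 uint8, blue, green, red); there is no depth.
- camera_info(name): a dict with "fx", "fy", "cx", "cy" (pixels), "R" (3x3) and "t" (3): a world point X has camera coordinates R X + t; the wrist camera has in their place "T_tool_cam" (4x4, takes a point from camera to tool coordinates, whose origin is the TCP and whose axes are the tool frame's). Camera axes: x right, y down, z forward; pixel columns grow to the right and rows downward; lengths in m; the calibration is good to about 2 mm. The wrist camera is an equidistant fisheye: a pixel r from the principal point sees the ray r / f radians off the axis. A picture is of the moment at which its call begins: read the wrist's pose just before it. camera_info takes no time and is no camera call.
A pose or a line that the arm cannot do raises arm.MotionError and nothing moves.
- ticket.finish_job(): hands the job in, once; it reports no verdict.
Readings, each from a call of its own:
- arm.read_time(): time.
- arm.read_joint_positions(): joint angles.
- arm.read_dq(): joint speeds.
- arm.read_effort(): joint torques, N m.
- arm.read_tool_pos(): TCP position.
- arm.read_eef_rot(): TCP orientation.
- arm.read_ft_force(): force on the tool from outside, world axes, zero at the start.
- arm.read_wrist_torque(): the same for the moment, N m.
- arm.read_opening(): opening from 0.0 (shut) to 1.0 (fully open).
Only numpy, scipy, OpenCV 4.12 (cv2) and the standard library are available. Lean on these libraries where they do the work, as an engineer would, in place of code of your own. Each camera call takes 0.05 s, during which the arm holds its last target.

### The job

Pack the grey service box: lift its top tray by the handle and swing it over to the far stop, so that the compartment underneath is open. Stack the three round things lying about the bench flat and centred in the middle of that compartment: the solder reel at the bottom, the roll of black tape on the reel, the thin black ring on the tape. Then swing the tray back over the stack until it is fully closed, and let go.

Things in the scene. Friction and masses are not known exactly. Their poses are not given: they have to be found in the camera images.
- well (a point): Centre of the compartment of the fixed grey service box, on its round rubber pad (80 mm across, top 6 mm above the bench) where the reel is to stand; hidden under the tray at the start. x points away from the robot (turned by up to 0.2 rad), y left, z up. The compartment is 150 mm (x) by 160 mm (y) inside; its 5 mm walls reach 45 mm above the bench.
- tray_arm (a joint): Angle of the arms that carry the tray, rad: 0 = closed over the compartment, 1.92 = open at the far stop (over 1.75 is open enough). Two pairs of parallel arms keep the tray level as it swings. It passes over the top at 0.96; its weight (under 0.5 kg, slight friction) then carries it to the nearer stop, where it rests by itself.
- tray_handle (a point): Middle of the tray's black handle bar, along the box's y: 90 mm long, 12 mm thick (x), 16 mm high; grasp from above, fingers before and behind. Axes as the box; it never turns. Closed, it is right over the well, 136 mm above the bench. Its posts stand 36 mm either side. The tray (125 x 164 mm in x, y) has underside 78 and rim 106 mm above the bench, closed or open. A pen and connector stay in it.
- swing_centre (a point): Fixed point of the box about which the handle moves on an arc of radius 130 mm in the box's x-z plane, from 55 degrees on the near side of upright (closed) to 55 degrees on the far side (open). At joint value q the handle is 0.13*sin(q-0.96) m along the box's x and 0.13*cos(q-0.96) m above this point: in all it goes 213 mm along x and ends at the same height, rising 55 mm half-way.
- reel_centre (a point): Centre of the solder reel (blue flanges, white winding) standing flat on the bench: 34 mm high, 66 mm across its thin flanges; fingers meet it at about 60 to 62 mm. Mass 0.25 to 0.45 kg. z up.
- tape_centre (a point): Centre of the roll of black insulating tape lying flat on the bench: 64 mm across, 18 mm high, solid for stacking. z up.
- ring_centre (a point): Centre of the thin black retaining ring lying flat on the bench: 54 mm outside, about 42 mm inside, 10 mm high. z up. A small loose terminal block (50 x 20 x 22 mm) lies among the three round things and is not part of the job.
Mind the look-alikes: they are no part of the job. Leave any orange or purple look-alike of the part that bears reel_centre alone.

How it is judged:
By the outcome, as a careful person would: the job done as asked, in the order asked, and still so for the second after the job is handed in, with the robot touching nothing.
It also fails if it takes over 115 s, if anything falls off the work surface, if the arm or the gripper's body presses on something with over 40 N, if the wrist force passes 120 N, or if a joint passes its speed limit or range.

## Working session

There is one attempt and no reset: what is moved stays moved. The work goes in short steps, each a Python script; the robot and the scene stay as the last script left them, time stands still between calls to the robot, and variables do not carry over. Pictures are saved under pics/ and viewed, and the job is handed in when it is done.

```bash
ls; mkdir -p pics; python3 - <<'E'
from station import arm, snapshot, camera_info
import cv2,numpy as np
for n in ["scene","side","wrist"]:
    cv2.imwrite(f"pics/{n}0.png",snapshot(n)); print(n,camera_info(n))
print(arm.read_time(),arm.read_tool_pos(),arm.read_eef_rot(),arm.read_opening())
E
```

```text
pics
scene {'fx': 380.7401245414298, 'fy': 380.7401245414298, 'cx': 275.2959157165827, 'cy': 212.534512923726, 'R': array([[-0.91998527, -0.391907  , -0.00600101],
       [-0.24794259,  0.59375632, -0.76549194],
       [ 0.30356479, -0.7027534 , -0.6434175 ]]), 't': array([0.4820474 , 0.22950104, 0.82435558])}
side {'fx': 385.7364998648296, 'fy': 385.7364998648296, 'cx': 278.8357322075872, 'cy': 212.30742802115222, 'R': array([[-0.94532376, -0.32545161,  0.02107699],
       [-0.23047396,  0.62092539, -0.74922187],
       [ 0.23074822, -0.71311493, -0.66198365]]), 't': array([0.48857091, 0.19277393, 0.78684898])}
wrist {'fx': 325.19226210127806, 'fy': 325.19226210127806, 'cx': 278.8256042506392, 'cy': 203.93390198163888, 'T_tool_cam': array([[-1.86527249e-04, -3.01702889e-01,  9.53401978e-01,
        -7.05400306e-02],
       [ 9.99999973e-01, -1.85860598e-04,  1.36828502e-04,
         8.91977872e-05],
       [ 1.35918307e-04,  9.53401978e-01,  3.01702916e-01,
        -7.66142018e-02],
       [ 0.00000000e+00,  0.00000000e+00,  0.00000000e+00,
         1.00000000e+00]])}
0.15 [6.49542115e-01 7.56421161e-06 3.02959881e-01] [ 0.49945909  0.50052994 -0.50051304  0.49949684] 1.0026095266194328
```

View pics/scene0.png

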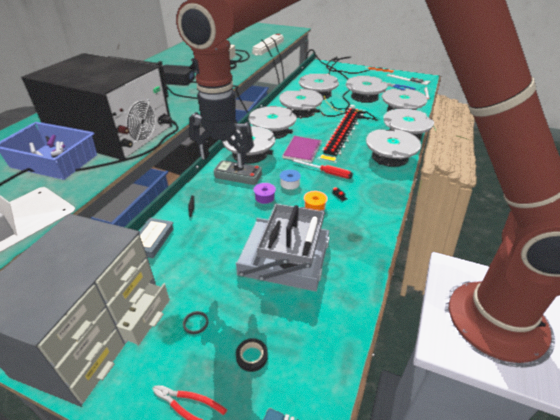

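View pics/side0.png

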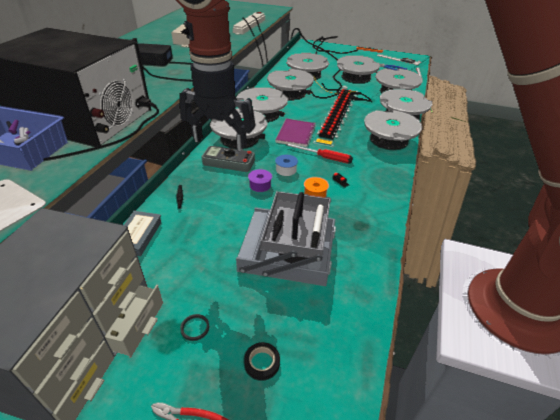

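View pics/wrist0.png

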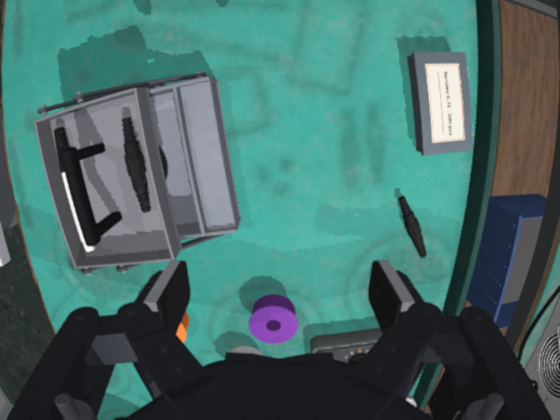

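The scene and side views show these candidates (scene pixels):
- **Reel:** blue/white at (290,180). The look-alikes are purple at (264,192) and orange at (315,200).
- **Tape:** at (251,354).
- **Ring:** at (196,322).
- **Box:** at (285,250), with the handle bar near (310,232) or (275,235) still to be told apart.

In the wrist view the handle with its two posts runs (68,155)-(90,245). The dark spindle at (135,160) is the connector. The white pen lies beside the handle.

```bash
cat > h.py <<'E'
import numpy as np,cv2
from scipy.spatial.transform import Rotation as Rn
from scipy.optimize import least_squares
from station import arm, snapshot, camera_info, ticket
def wpose():
    return np.array(arm.read_tool_pos()),np.array(arm.read_eef_rot())
def ray(cam,px,pose=None):
    c=camera_info(cam); u=(px[0]-c['cx'])/c['fx']; v=(px[1]-c['cy'])/c['fy']
    if cam=='wrist':
        r=np.hypot(u,v); d=np.array([np.sin(r)*u/r,np.sin(r)*v/r,np.cos(r)])
        T=np.array(c['T_tool_cam']); R=Rn.from_quat(pose[1]).as_matrix()
        return pose[0]+R@T[:3,3], R@T[:3,:3]@d
    R=np.array(c['R']);t=np.array(c['t']); d=R.T@np.array([u,v,1.]); return -R.T@t,d/np.linalg.norm(d)
def onplane(o,d,z): return o+d*(z-o[2])/d[2]
def tri(rays):
    A=np.zeros((3,3));b=np.zeros(3)
    for o,d in rays:
        P=np.eye(3)-np.outer(d,d);A+=P;b+=P@o
    X=np.linalg.solve(A,b); return X,[float(np.linalg.norm((np.eye(3)-np.outer(d,d))@(X-o))) for o,d in rays]
def proj(cam,X,pose=None):
    c=camera_info(cam);X=np.asarray(X,float)
    if cam=='wrist':
        T=np.array(c['T_tool_cam']);R=Rn.from_quat(pose[1]).as_matrix()
        p=T[:3,:3].T@(R.T@(X-pose[0])-T[:3,3]); th=np.arctan2(np.hypot(p[0],p[1]),p[2]);h=np.hypot(p[0],p[1])
        return np.array([c['cx']+c['fx']*th*p[0]/h,c['cy']+c['fy']*th*p[1]/h])
    p=np.array(c['R'])@X+np.array(c['t']); return np.array([c['cx']+c['fx']*p[0]/p[2],c['cy']+c['fy']*p[1]/p[2]])
def down(phi):
    "tool x down; jaw axis (tool y) horizontal at angle phi from world x"
    x=np.array([0,0,-1.]);y=np.array([np.cos(phi),np.sin(phi),0]);z=np.cross(x,y)
    return Rn.from_matrix(np.stack([x,y,z],1)).as_quat()
E
python3 - <<'E'
from h import *
p=wpose();print(p,Rn.from_quat(p[1]).as_matrix().round(3))
S={'blue':((290,180),(287,165),.017),'purple':((264,192),(260,180),.017),'orange':((315,200),(316,187),.017),'tape':((251,354),(262,361),.009),'ring':((196,322),(195,328),.005),'term':((339,193),(340,180),.011)}
for k,(a,b,z) in S.items():
    ra,rb=ray('scene',a),ray('side',b)
    print(k,onplane(*ra,z).round(3),onplane(*rb,z).round(3),tri([ra,rb])[0].round(3))
for px,z in [((68,155),.136),((90,245),.136),((273,322),.017),((257,350),.017),((180,330),.017)]:
    print(px,onplane(*ray('wrist',px,p),z).round(3))
s=cv2.imread('pics/side0.png')[120:300,200:400];s2=cv2.imread('pics/scene0.png')[120:300,200:400]
cv2.imwrite('pics/c1.png',cv2.resize(np.hstack([s2,s]),None,fx=2,fy=2,interpolation=2))
E
```

```text
(array([6.49542115e-01, 7.56421161e-06, 3.02959881e-01]), array([ 0.49945909,  0.50052994, -0.50051304,  0.49949684])) [[-0.002  1.     0.   ]
 [-0.     0.    -1.   ]
 [-1.    -0.002  0.   ]]
blue [ 0.596 -0.288  0.017] [ 0.592 -0.291  0.017] [ 0.572 -0.224  0.065]
purple [ 0.646 -0.199  0.017] [ 0.64  -0.196  0.017] [ 0.618 -0.142  0.062]
orange [ 0.491 -0.221  0.017] [ 0.486 -0.22   0.017] [ 0.477 -0.171  0.056]
tape [0.454 0.287 0.009] [0.449 0.288 0.009] [0.439 0.312 0.059]
ring [0.596 0.264 0.005] [0.592 0.268 0.005] [0.574 0.289 0.05 ]
term [ 0.437 -0.289  0.011] [ 0.433 -0.282  0.011] [ 0.43  -0.257  0.032]
(68, 155) [0.469 0.045 0.136]
(90, 245) [ 0.477 -0.038  0.136]
(273, 322) [ 0.641 -0.206  0.017]
(257, 350) [ 0.617 -0.26   0.017]
(180, 330) [ 0.506 -0.228  0.017]
```

View pics/c1.png

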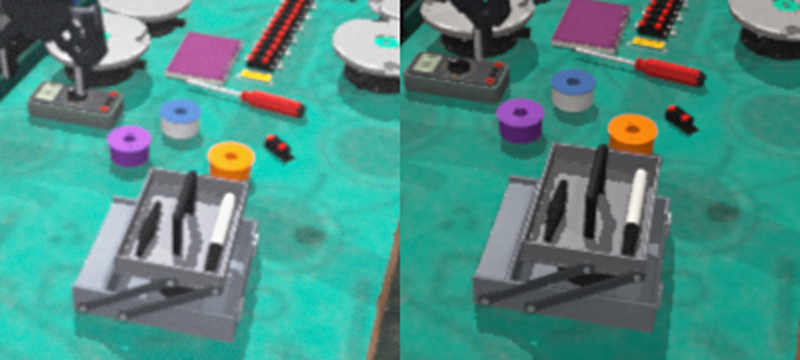

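The blue reel with the white winding (scene 290,180) is the target, and I'll leave the purple (264,192) and orange (315,200) ones alone. The handle is the bar with two posts in the middle of the tray, between the connector and the pen. Next I'll measure it from two wrist positions.

```bash
python3 - <<'E'
from h import *
import pickle
q=down(0.0); D={}
for i,P in enumerate([(0.48,-0.04,0.30),(0.50,-0.10,0.33)]):
    arm.movep(P,q); arm.pause(0.2); p=wpose(); im=snapshot('wrist'); cv2.imwrite(f'pics/h{i}.png',im); D[f'h{i}']=p
print(D,arm.read_time()); pickle.dump(D,open('d.pkl','wb'))
a=cv2.imread('pics/h0.png');b=cv2.imread('pics/h1.png')
cv2.imwrite('pics/h0b.png',cv2.resize(a,(800,600),interpolation=cv2.INTER_CUBIC));cv2.imwrite('pics/h1b.png',cv2.resize(b,(800,600),interpolation=cv2.INTER_CUBIC))
E
```

```text
{'h0': (array([ 0.48134886, -0.03956945,  0.29987977]), array([ 0.5000409 ,  0.50005749, -0.49950614,  0.50039506])), 'h1': (array([ 0.49973772, -0.0985974 ,  0.32941081]), array([ 0.49927109,  0.50123529, -0.4995253 ,  0.49996604]))} 1.7667
```

View pics/h0b.png

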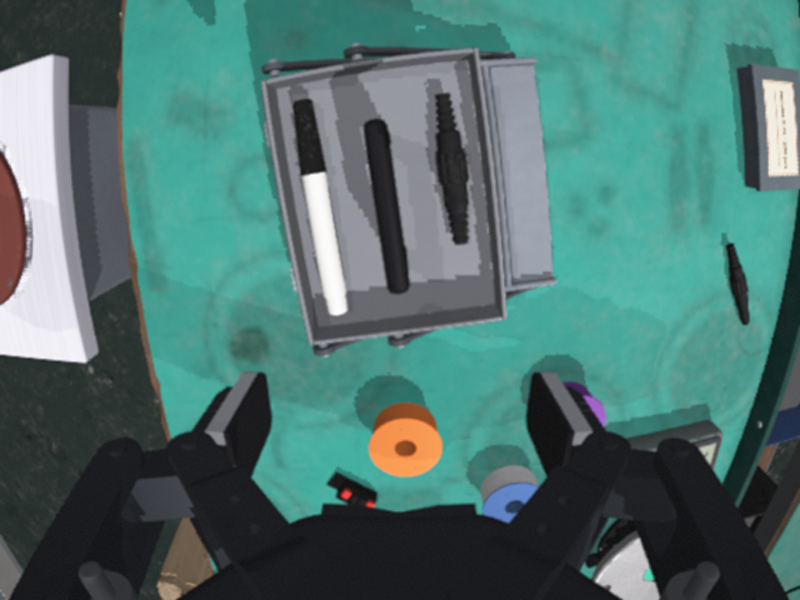

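View pics/h1b.png

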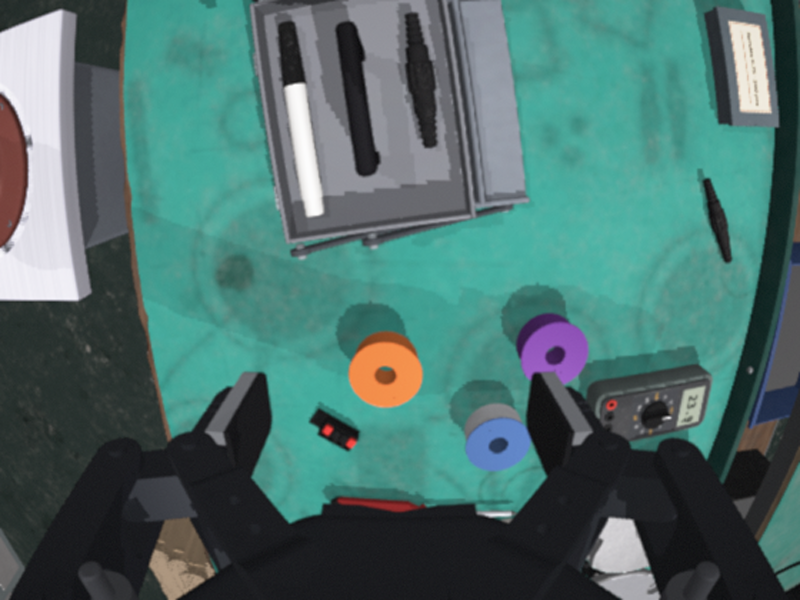

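```bash
python3 - <<'E'
from h import *
import pickle
D=pickle.load(open('d.pkl','rb'));k=1/1.4286
pts={'Htop':((376,121),(346,24)),'Hbot':((399,291),(367,173)),'Cne':((506,318),(471,217)),'Cnw':((313,345),(291,242)),'blue_top':(None,(498,443)),'or_top':((406,446),(386,369))}
for n,(a,b) in pts.items():
    R=[]
    if a: R.append(ray('wrist',np.array(a)*k,D['h0']))
    if b: R.append(ray('wrist',np.array(b)*k,D['h1']))
    if len(R)>1: X,e=tri(R);print(n,X.round(4),np.round(e,4), onplane(*R[0],.136)[:2].round(4),onplane(*R[1],.136)[:2].round(4), onplane(*R[0],.106)[:2].round(4),onplane(*R[1],.106)[:2].round(4))
    else: print(n,onplane(*R[0],.034).round(4))
for f,(x0,y0,x1,y1) in {'h0':(170,20,400,250),'h1':(170,0,400,200)}.items():
    c=cv2.imread(f'pics/{f}.png')[y0:y1,x0:x1]; cv2.imwrite(f'pics/{f}c.png',cv2.resize(c,None,fx=2.6,fy=2.6,interpolation=2))
E
```

```text
Htop [0.4704 0.0511 0.1382] [0.0002 0.0002] [0.4705 0.0513] [0.4699 0.0516] [0.4691 0.0531] [0.4665 0.06  ]
Hbot [ 0.482  -0.0351  0.1415] [0.0001 0.0001] [ 0.482  -0.0369] [ 0.4818 -0.0354] [ 0.4821 -0.0464] [ 0.4797 -0.0369]
Cne [ 0.5471 -0.0641  0.1066] [0.0012 0.0012] [ 0.5408 -0.0525] [ 0.5414 -0.0603] [ 0.5484 -0.0639] [ 0.5461 -0.0646]
Cnw [ 0.4292 -0.0805  0.109 ] [0.0006 0.0006] [ 0.434  -0.0685] [ 0.4363 -0.075 ] [ 0.4279 -0.0821] [ 0.4291 -0.081 ]
blue_top [ 0.5972 -0.2925  0.034 ]
or_top [ 0.4888 -0.2017  0.0491] [0.0005 0.0005] [ 0.4864 -0.1372] [ 0.4919 -0.1571] [ 0.4871 -0.1595] [ 0.491  -0.1724]
```

View pics/h0c.png

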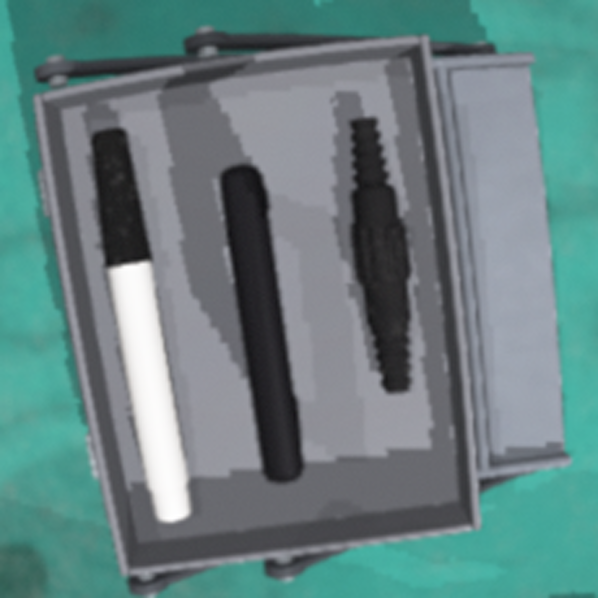

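View pics/h1c.png

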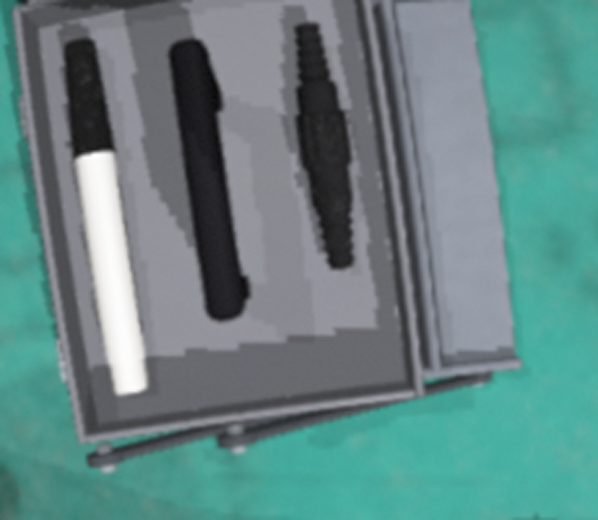

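Handle centre ≈ (0.4765, 0.0085), with top at about 0.14 measured. The box yaw is about 0.135. Now grasp and swing.

```bash
cat >> h.py <<'E'
YAW=0.135; BX=np.array([np.cos(YAW),np.sin(YAW),0]); BY=np.array([-np.sin(YAW),np.cos(YAW),0]); Z=np.array([0,0,1.])
def arc(P0,q0,q): # TCP along swing from q0 to q, P0 the TCP at q0
    f=lambda a:0.13*np.sin(a-.96)*BX+0.13*np.cos(a-.96)*Z
    return P0+f(q)-f(q0)
E
python3 - <<'E'
from h import *
q=down(YAW); H=np.array([0.4765,0.0085,0.136])
print([arm.ik(arc(H+[0,0,.055],0,a),q) is not None for a in np.linspace(0,1.92,6)])
arm.move_gripper(0.65,effort=60)
arm.movep(H+[0,0,.135],q)
arm.line_to(H+[0,0,.055],velocity=0.1); print(arm.read_ft_force(),wpose()[0])
cv2.imwrite('pics/g0.png',snapshot('side'));cv2.imwrite('pics/g1.png',snapshot('wrist'))
arm.move_gripper(0.0,effort=60); arm.pause(.2); print(arm.read_opening(),arm.read_ft_force(),wpose()[0],arm.read_time())
E
python3 -c "
import cv2,numpy as np
a=cv2.imread('pics/g0.png')[100:300,160:400];b=cv2.imread('pics/g1.png')
cv2.imwrite('pics/g.png',np.hstack([cv2.resize(a,(400,333)),cv2.resize(b,(400,333))]))"
```

```text
[True, True, True, True, True, True]
[ 0.03202699  0.23928923 -0.01315513] [0.47699482 0.00826515 0.19150948]
0.13049324446617971 [-3.27621799 -0.01513664  5.64002853] [0.47572725 0.00841508 0.19128872] 4.4583
```

View pics/g.png

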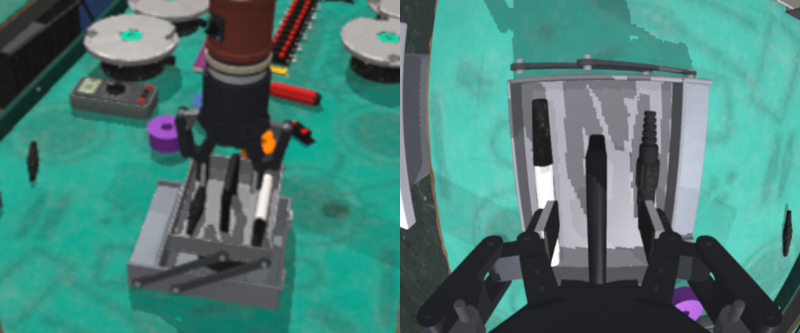

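The bar is held centrally: opening 0.13 of 85 mm is about 11–12 mm, and the forces are small. Next, swing the tray.

```bash
python3 - <<'E'
from h import *
P0=wpose()[0]
for a in np.linspace(0,1.92,13)[1:]:
    arm.line_to(arc(P0,0,a),velocity=0.12); f=np.array(arm.read_ft_force()); print(round(a,2),f.round(1),np.round(arm.read_opening(),3))
    if np.linalg.norm(f)>60: print('high');break
print(wpose()[0],P0,arm.read_time())
cv2.imwrite('pics/o0.png',snapshot('side'))
E
```

```text
0.16 [-2.2 -0.3  0. ] 0.128
0.32 [-2.6 -1.   1.2] 0.126
0.48 [-3.   0.9  2.9] 0.128
0.64 [-1.3  0.5  4.5] 0.129
0.8 [-0.6  2.1  4.5] 0.125
0.96 [-0.1  2.2  4.3] 0.127
1.12 [0.2 3.  4. ] 0.127
1.28 [1.9 3.4 3.8] 0.125
1.44 [2.8 3.3 1.7] 0.126
1.6 [3.2 3.2 1.6] 0.13
1.76 [ 4.3  5.4 -0.1] 0.124
1.92 [-0.5  4.4  5.1] 0.124
[0.68663627 0.03782201 0.19138077] [0.47572725 0.00841508 0.19128872] 8.3583
```

View pics/o0.png

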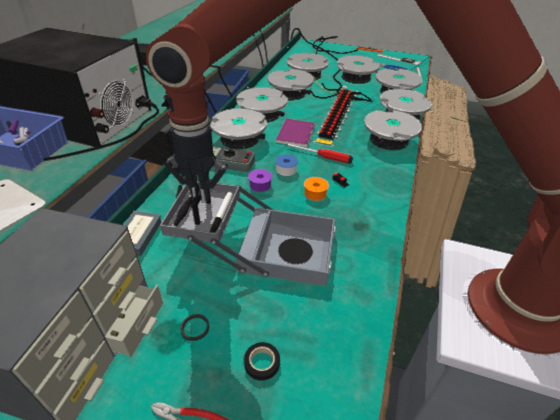

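The tray is fully open, with the pad visible at (296,250). Now release it and survey the pad, tape, ring and reel from two wrist positions each.

```bash
python3 - <<'E'
from h import *
import pickle
D=pickle.load(open('d.pkl','rb'))
P=wpose()[0]; D['open_tcp']=P
arm.move_gripper(0.6); arm.pause(.2); arm.line_to(P+[0,0,.09],velocity=.15)
q=down(0.0)
S=[('w0',(.50,.0,.28)),('w1',(.45,-.05,.32)),('r0',(.60,.24,.25)),('r1',(.57,.20,.30)),('t0',(.47,.27,.25)),('t1',(.44,.23,.30)),('b0',(.60,-.29,.28)),('b1',(.57,-.22,.30))]
for n,p in S:
    try: arm.movep(p,q)
    except Exception as e: print(n,e); continue
    arm.pause(.2); D[n]=wpose(); cv2.imwrite(f'pics/{n}.png',snapshot('wrist'))
    print(n,D[n][0].round(4),arm.read_time())
cv2.imwrite('pics/s2.png',snapshot('side'))
pickle.dump(D,open('d.pkl','wb'))
for g in (('w0','w1','r0','r1'),('t0','t1','b0','b1')):
    ims=[cv2.resize(cv2.imread(f'pics/{n}.png'),(400,300),interpolation=cv2.INTER_AREA) for n in g]
    cv2.imwrite(f'pics/m{g[0]}.png',np.vstack([np.hstack(ims[:2]),np.hstack(ims[2:])]))
E
```

```text
w0 [5.015e-01 4.000e-04 2.797e-01] 10.8583
w1 [ 0.4505 -0.049   0.3194] 11.525
r0 [0.6004 0.2382 0.2508] 13.0417
r1 [0.5697 0.2007 0.2988] 13.675
t0 [0.4714 0.2692 0.2502] 14.5167
t1 [0.4401 0.2305 0.2991] 15.15
b0 [ 0.6005 -0.2888  0.2802] 17.3667
b1 [ 0.5698 -0.2215  0.2995] 18.025
```

View pics/mw0.png

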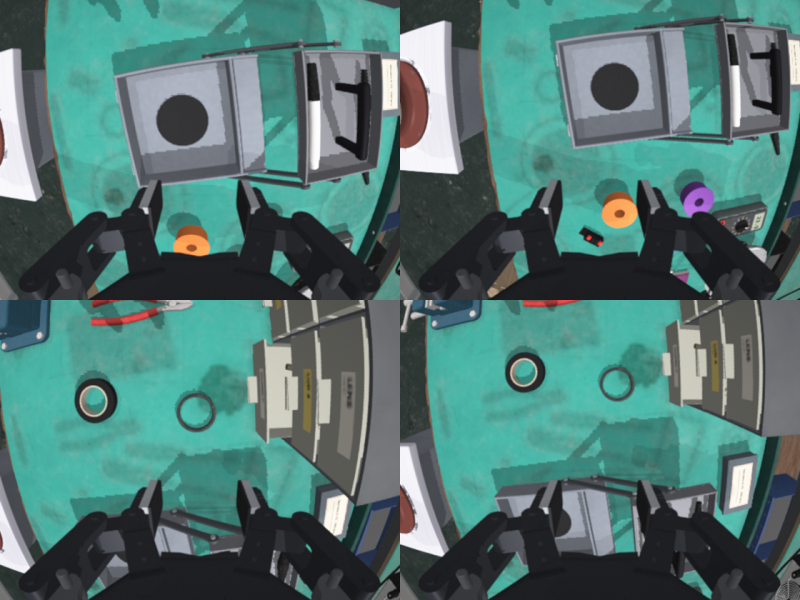

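View pics/mt0.png

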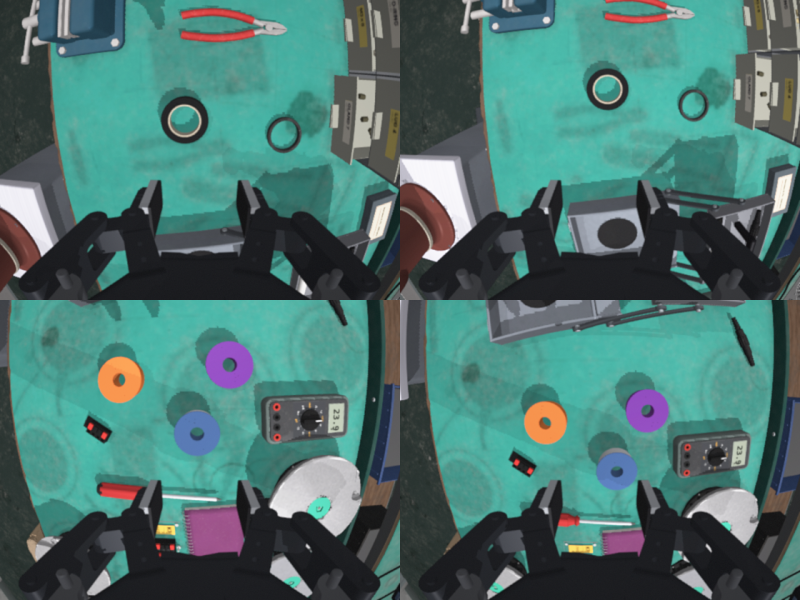

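View pics/s2.png

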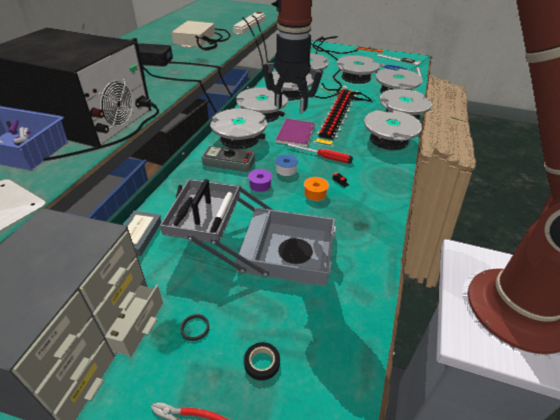

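```bash
cat > fit.py <<'E'
from h import *
import pickle
def mask(im,kind):
    hsv=cv2.cvtColor(im,cv2.COLOR_BGR2HSV)
    if kind=='dark': return ((im.max(2)<75)).astype(np.uint8)*255
    if kind=='blue': return cv2.inRange(hsv,(104,90,60),(122,255,255))
def contour(im,kind,px):
    m=mask(im,kind); cs,_=cv2.findContours(m,cv2.RETR_EXTERNAL,cv2.CHAIN_APPROX_NONE)
    best=min((c for c in cs if cv2.contourArea(c)>150),key=lambda c:np.hypot(*(c.reshape(-1,2).mean(0)-px)))
    return cv2.convexHull(best).reshape(-1,2).astype(float),cv2.contourArea(best),cv2.fitEllipse(best)
def fit(items,kind,z0,r0):
    D=pickle.load(open('d.pkl','rb'));C=[]
    for n,px in items:
        im=cv2.imread(f'pics/{n}.png'); c,a,e=contour(im,kind,px); print('  ',n,'area',a,'ell',np.round(e[0],1),np.round(e[1],1))
        c=cv2.ellipse2Poly(tuple(int(v*16) for v in e[0]),tuple(int(v*8) for v in e[1]),int(e[2]),0,360,10)/16.
        C.append((n,[ray('wrist',p,D[n]) for p in c]))
    def res(v,sel=None,z=None):
        out=[]
        for n,R in C:
            if sel and n!=sel: continue
            for o,d in R: out.append(np.hypot(*(onplane(o,d,v[2] if z is None else z)[:2]-v[:2]))-v[3 if z is None else 2])
        return out
    o,d=C[0][1][0];x0=onplane(o,d,z0)
    s=least_squares(res,[x0[0],x0[1],z0,r0],x_scale=[.01]*4,loss='soft_l1',f_scale=.001);print('  free z: ',s.x.round(4),'rms',np.sqrt(np.mean(np.square(s.fun))).round(5))
    for n,_ in C:
        t=least_squares(lambda v:res(v,n,z0),[x0[0],x0[1],r0],x_scale=[.01]*3);print('  ',n,'at z0',t.x.round(4))
E
python3 - <<'E'
from fit import *
print('pad');fit([('w0',(255,168)),('w1',(300,122))],'dark',.006,.04)
print('ring');fit([('r0',(274,155)),('r1',(304,116)),('t0',(396,186)),('t1',(410,146))],'dark',.010,.027)
print('tape');fit([('t0',(259,169)),('t1',(290,126)),('r0',(134,140)),('r1',(175,101))],'dark',.018,.032)
print('reel');fit([('b0',(276,186)),('b1',(304,235))],'blue',.034,.033)
E
```

```text
pad
   w0 area 3796.0 ell [254.9 168. ] [68.7 70.4]
   w1 area 3253.0 ell [300.2 121.1] [64.2 64.6]
  free z:  [0.4756 0.0079 0.005  0.0382] rms 7e-05
   w0 at z0 [0.4757 0.0081 0.0381]
   w1 at z0 [0.4755 0.0079 0.0381]
ring
   r0 area 2816.0 ell [133.8 140. ] [58.2 61.6]
   r1 area 2366.5 ell [174.8 100.7] [54.2 55.6]
   t0 area 425.5 ell [396.9 187.8] [42.5 46.9]
   t1 area 2523.5 ell [290.  124.4] [56.5 56.9]
  free z:  [ 8.613860e+01 -6.347736e+02  1.716000e-01  6.408174e+02] rms 0.01402
   r0 at z0 [0.4513 0.2849 0.0331]
   r1 at z0 [0.4513 0.2852 0.0323]
   t0 at z0 [0.5944 0.2642 0.0245]
   t1 at z0 [0.4521 0.2847 0.0313]
tape
   t0 area 3303.0 ell [258.2 167.3] [64.5 65.2]
   t1 area 2523.5 ell [290.  124.4] [56.5 56.9]
   r0 area 2816.0 ell [133.8 140. ] [58.2 61.6]
   r1 area 2366.5 ell [174.8 100.7] [54.2 55.6]
  free z:  [0.452  0.285  0.0122 0.0319] rms 0.00084
   t0 at z0 [0.4521 0.2859 0.0312]
   t1 at z0 [0.4519 0.2852 0.0306]
   r0 at z0 [0.4551 0.2856 0.0322]
   r1 at z0 [0.454  0.2851 0.0315]
reel
   b0 area 3019.0 ell [275.4 186.3] [61.1 62.9]
   b1 area 2228.5 ell [303.1 239.1] [50.9 55.7]
  free z:  [ 0.5973 -0.2948  0.0328  0.0318] rms 0.0001
   b0 at z0 [ 0.5973 -0.2945  0.0318]
   b1 at z0 [ 0.5972 -0.2943  0.0316]
```

```bash
python3 - <<'E'
from fit import *
import fit as F
F.mask=lambda im,kind:((im.max(2)<105)).astype(np.uint8)*255
print('ring');fit([('r0',(274,155)),('r1',(304,116)),('t0',(396,186)),('t1',(410,146))],'dark',.010,.027)
print('tape');fit([('t0',(259,169)),('t1',(290,126))],'dark',.018,.032)
im=cv2.imread('pics/b0.png')[100:270,100:450];cv2.imwrite('pics/b0c.png',cv2.resize(im,None,fx=2.2,fy=2.2,interpolation=2))
E
```

```text
ring
   r0 area 2257.5 ell [274.6 156.6] [52.9 54.5]
   r1 area 1740.0 ell [303.7 116.9] [46.7 47.7]
   t0 area 1888.0 ell [397.3 187.5] [46.9 51.6]
   t1 area 1429.0 ell [410.6 146.4] [41.1 44.4]
  free z:  [0.5967 0.2633 0.0059 0.0268] rms 0.00053
   r0 at z0 [0.5967 0.2638 0.0262]
   r1 at z0 [0.5965 0.2635 0.026 ]
   t0 at z0 [0.5951 0.2644 0.0271]
   t1 at z0 [0.5948 0.2638 0.0266]
tape
   t0 area 3442.0 ell [258.2 167. ] [65.6 66.8]
   t1 area 2637.0 ell [289.9 124.2] [57.7 58.2]
  free z:  [0.4519 0.2852 0.0139 0.032 ] rms 0.00045
   t0 at z0 [0.4522 0.2861 0.0319]
   t1 at z0 [0.4518 0.2853 0.0313]
```

View pics/b0c.png

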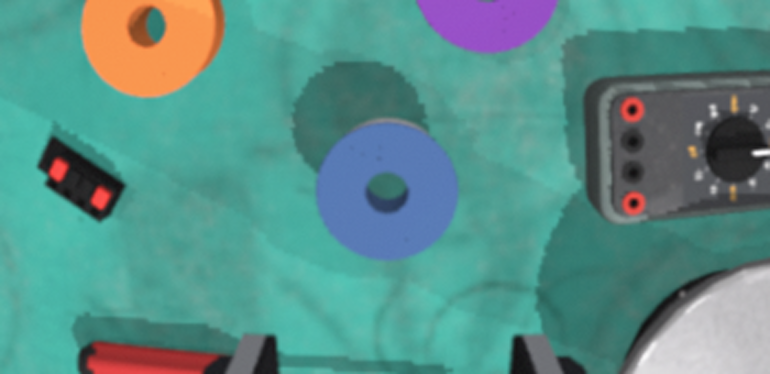

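The crop confirms the blue reel (full pixel 276,186) is standing flat and free, with orange and purple well clear. The measured top is at 33 mm and the centre at (0.597,-0.2945). Pick it up.

```bash
python3 - <<'E'
from h import *
q=down(0.0); C=np.array([0.5973,-0.2945,0])
arm.move_gripper(1.0)
arm.movep(C+[0,0,.16],q); arm.line_to(C+[0,0,.080],velocity=.12); print(arm.read_ft_force(),wpose()[0])
arm.move_gripper(0.0,effort=50); arm.pause(.2); print('open',arm.read_opening(),arm.read_ft_force(),wpose()[0])
arm.line_to(C+[0,0,.25],velocity=.15); arm.pause(.2); print('open',arm.read_opening(),arm.read_ft_force(),arm.read_time())
cv2.imwrite('pics/p0.png',snapshot('wrist')); cv2.imwrite('pics/p1.png',snapshot('side'))
a=cv2.imread('pics/p0.png');b=cv2.imread('pics/p1.png')
cv2.imwrite('pics/p.png',np.hstack([cv2.resize(a,(400,300)),cv2.resize(b[60:300,160:480],(400,300))]))
E
```

```text
[ 0.67487805  0.55019293 -1.0872284 ] [ 0.59805244 -0.29469929  0.08108548]
open 0.679337433200259 [-2.16779272  0.77725334  5.55255362] [ 0.59789158 -0.29490037  0.08149643]
open 0.6831969089833678 [-0.12144343  0.72018487 -3.30808027] 22.0667
```

View pics/p.png

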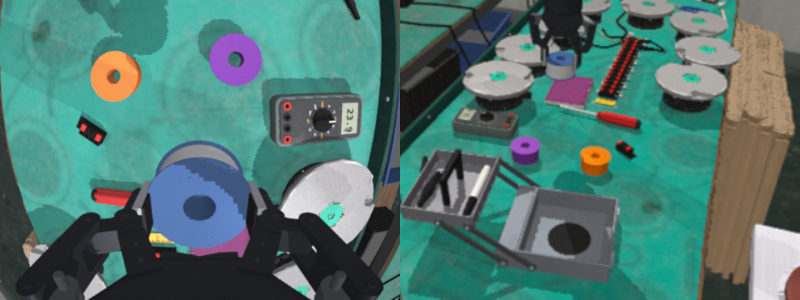

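```bash
python3 - <<'E'
from h import *
q=down(YAW); W=np.array([0.4756,0.0080,0])
# in-hand offset from hole of the top flange in p0
im=cv2.imread('pics/p0.png')
p=wpose(); r=ray('wrist',np.array([198,206.5])*1.4,p); X=onplane(*r,p[0][2]-.0815+.034); print('hole-tcp',(X-p[0]).round(4))
cv2.imwrite('pics/p0c.png',cv2.resize(im[190:360,180:370],None,fx=3,fy=3,interpolation=2))
arm.line_to(p[0]+[-.06,.12,0],velocity=.25)
arm.movep(W+[0,0,.25],q); arm.pause(.3); cv2.imwrite('pics/p2.png',snapshot('wrist')); print(wpose()[0],arm.read_time())
E
```

```text
hole-tcp [-0.0006  0.0012 -0.0475]
[0.47589704 0.00713515 0.24989429] 23.9917
```

View pics/p0c.png

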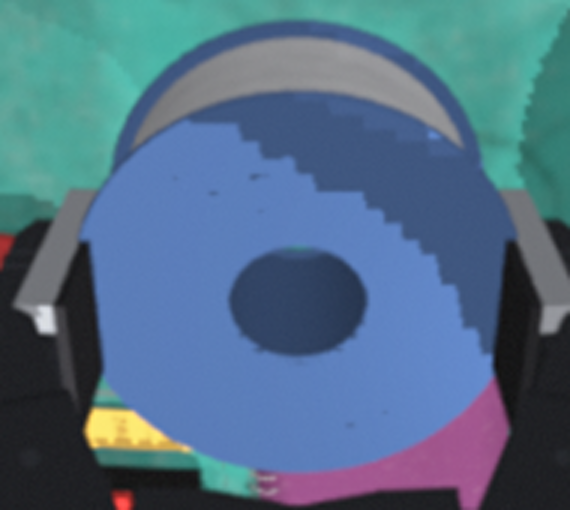

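View pics/p2.png

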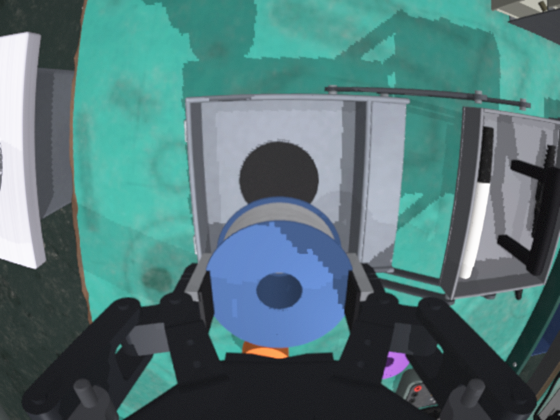

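The reel hangs level and centred in the jaws, to within about 1 mm. The pad is visible at (279,180), with clear room. Lower it.

```bash
python3 - <<'E'
from h import *
import pickle
q=down(YAW); W=np.array([0.4756,0.0080,0])
arm.line_to(W+[0,0,.105],velocity=.12,ori=q); arm.pause(.2); f0=np.array(arm.read_ft_force());print(f0,wpose()[0])
z=.105
for z in np.arange(.092,.083,-.001):
    arm.line_to(W+[0,0,z],velocity=.03); arm.pause(.05); f=np.array(arm.read_ft_force())
    if f[2]-f0[2]>4: break
print('z',z,f,wpose()[0])
arm.move_gripper(0.98); arm.pause(.2)
arm.line_to(W+[0,0,.25],velocity=.15)
q0=down(0.0);D=pickle.load(open('d.pkl','rb'))
for n,p in [('w2',(.49,.0,.26)),('w3',(.46,-.05,.30))]:
    arm.movep(p,q0);arm.pause(.25);D[n]=wpose();cv2.imwrite(f'pics/{n}.png',snapshot('wrist'))
pickle.dump(D,open('d.pkl','wb')); print(arm.read_time(),arm.read_opening())
a=cv2.imread('pics/w2.png');b=cv2.imread('pics/w3.png')
cv2.imwrite('pics/w23.png',np.hstack([cv2.resize(a,(400,300)),cv2.resize(b,(400,300))]))
E
python3 - <<'E'
from fit import *
g=lambda n,X:proj('wrist',X,pickle.load(open('d.pkl','rb'))[n])
fit([(n,g(n,[.4756,.008,.04])) for n in('w2','w3')],'blue',.040,.033)
E
```

```text
[ 0.34502674 -0.15698061 -3.16219003] [0.47588629 0.00798957 0.10551858]
z 0.087 [-1.6929766  -0.06617613  2.80834764] [0.475696   0.00800282 0.08747168]
30.7333 0.9765465690667408
   w2 area 4019.0 ell [265.  177.1] [70.6 72.6]
   w3 area 3293.5 ell [294.4 123.5] [64.4 65.2]
  free z:  [0.4758 0.0079 0.0311 0.034 ] rms 0.00057
   w2 at z0 [0.476  0.0101 0.0333]
   w3 at z0 [0.4755 0.0083 0.0329]
```

View pics/w23.png

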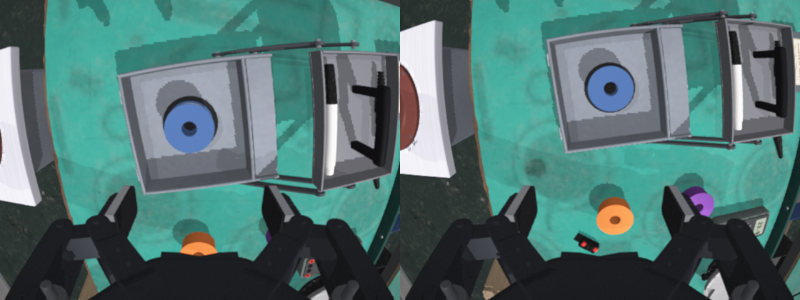

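```bash
python3 - <<'E'
from h import *
tp=(np.zeros(3),np.array([0,0,0,1.]))
for px,y in [((205,253),-.029),((180+510/3,190+190/3),.029),((185,262),-.0425),((371,262),.0425)]:
    o,d=ray('wrist',px,tp); s=(y-o[1])/d[1]; print(px,(o+s*d).round(4))
E
```

```text
(205, 253) [ 0.0428 -0.029  -0.0205]
(350.0, 253.33333333333334) [ 0.0463  0.029  -0.0186]
(185, 262) [ 0.0568 -0.0425 -0.0087]
(371, 262) [ 0.0586  0.0425 -0.0077]
```

The fully open tips lie about 59 mm ahead of the TCP, so I must go lower for the flat parts. The reel sits centred on the pad in the view. Now the tape.

```bash
python3 - <<'E'
from h import *
q=down(0.0); C=np.array([0.452,0.2855,0])
arm.move_gripper(1.0)
arm.movep(C+[0,0,.16],q); arm.line_to(C+[0,0,.073],velocity=.1); print(arm.read_ft_force(),wpose()[0])
arm.move_gripper(0.0,effort=40); arm.pause(.2); print('open',arm.read_opening(),arm.read_ft_force(),wpose()[0])
arm.line_to(C+[0,0,.22],velocity=.15); arm.pause(.2); print('open',arm.read_opening(),arm.read_ft_force(),arm.read_time(),wpose()[0])
a=snapshot('wrist');b=snapshot('side')
cv2.imwrite('pics/tp0.png',a)
cv2.imwrite('pics/tp.png',np.hstack([cv2.resize(a,(400,300)),cv2.resize(b[60:420,80:560],(400,300))]))
E
```

```text
[-0.27260786  0.46541401 -0.1764617 ] [0.45236468 0.28567895 0.07349978]
open 0.7174854577227547 [-0.19436182 -0.4736728   5.5387407 ] [0.45219782 0.28571242 0.07410626]
open 0.7155411889565785 [-0.20985379  0.23197296 -0.6394848 ] 35.2083 [0.4517198  0.28529222 0.2191711 ]
```

View pics/tp.png

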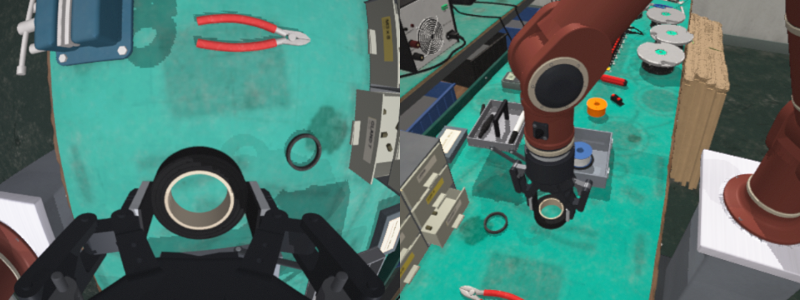

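```bash
python3 - <<'E'
from h import *
im=cv2.imread('pics/tp0.png')
c=im[210:350,200:360]; cv2.imwrite('pics/tp0c.png',cv2.resize(c,None,fx=4,fy=4,interpolation=2))
g=im.astype(int)
hole=((cv2.cvtColor(im,cv2.COLOR_BGR2HSV)[...,1]<110)&(im.min(2)>90)).astype(np.uint8)
m=np.zeros_like(hole);m[230:340,215:345]=hole[230:340,215:345]
cs,_=cv2.findContours(m,cv2.RETR_EXTERNAL,cv2.CHAIN_APPROX_NONE);c=max(cs,key=cv2.contourArea);e=cv2.fitEllipse(cv2.convexHull(c));print(e)
p=wpose();X=onplane(*ray('wrist',e[0],p),p[0][2]-.074+.018);print('core centre - tcp',(X-p[0]).round(4))
E
```

```text
((278.4416809082031, 279.6304626464844), (83.50126647949219, 97.84539031982422), 89.83379364013672)
core centre - tcp [-0.0001  0.0009 -0.056 ]
```

View pics/tp0c.png

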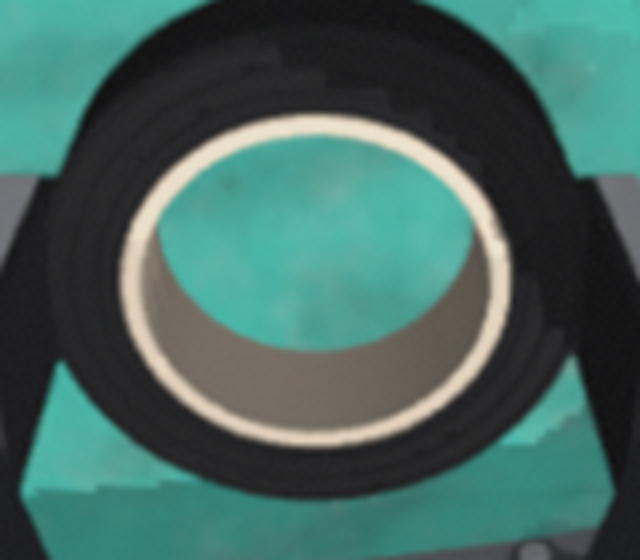

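```bash
python3 - <<'E'
from h import *
import pickle
q=down(YAW); W=np.array([0.4756,0.0076,0])
arm.movep(W+[0,0,.22],q); arm.line_to(W+[0,0,.13],velocity=.12); arm.pause(.2); f0=np.array(arm.read_ft_force());print(f0,wpose()[0])
for z in np.arange(.119,.107,-.001):
    arm.line_to(W+[0,0,z],velocity=.03); arm.pause(.05); f=np.array(arm.read_ft_force())
    if f[2]-f0[2]>3: break
print('z',z,f,wpose()[0])
arm.move_gripper(0.98); arm.pause(.2)
arm.line_to(W+[0,0,.24],velocity=.15)
q0=down(0.0);D=pickle.load(open('d.pkl','rb'))
for n,p in [('w4',(.49,.0,.26)),('w5',(.46,-.03,.30))]:
    arm.movep(p,q0);arm.pause(.25);D[n]=wpose();cv2.imwrite(f'pics/{n}.png',snapshot('wrist'))
pickle.dump(D,open('d.pkl','wb')); print(arm.read_time())
a=cv2.imread('pics/w4.png')[60:270,160:440];b=cv2.imread('pics/w5.png')[40:250,160:440]
cv2.imwrite('pics/w45.png',np.hstack([cv2.resize(a,(400,300)),cv2.resize(b,(400,300))]))
E
```

```text
[ 0.17813363 -0.36330913 -0.46331452] [0.47600025 0.00762542 0.13068739]
z 0.11299999999999999 [-1.53012914  0.75741897  3.63553738] [0.47574073 0.00759742 0.11331789]
42.6083
```

View pics/w45.png

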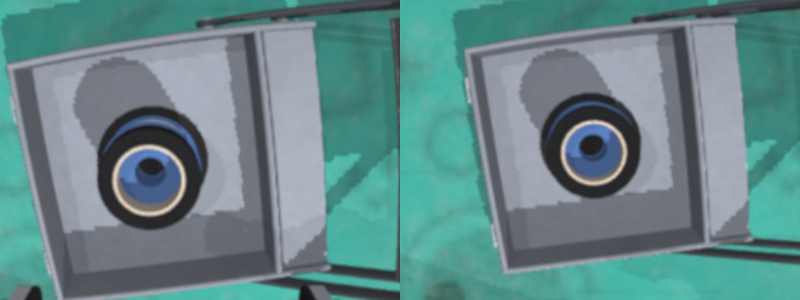

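```bash
python3 - <<'E'
from h import *
import pickle
D=pickle.load(open('d.pkl','rb'))
R=[ray('wrist',(265,186),D['w4']),ray('wrist',(295.8,146.4),D['w5'])]
print(tri(R),[onplane(*r,.058).round(4) for r in R])
# ring
q=down(0.0); C=np.array([0.5963,0.2633,0])
arm.move_gripper(0.9)
arm.movep(C+[0,0,.16],q); arm.line_to(C+[0,0,.072],velocity=.1); print(arm.read_ft_force(),wpose()[0])
cv2.imwrite('pics/rg0.png',snapshot('wrist'))
arm.move_gripper(0.0,effort=25); arm.pause(.2); print('open',arm.read_opening(),arm.read_ft_force(),wpose()[0])
arm.line_to(C+[0,0,.22],velocity=.15); arm.pause(.2); print('open',arm.read_opening(),arm.read_ft_force(),arm.read_time(),wpose()[0])
a=snapshot('wrist');b=snapshot('side')
cv2.imwrite('pics/rg1.png',a)
cv2.imwrite('pics/rg.png',np.hstack([cv2.resize(a,(400,300)),cv2.resize(a[200:360,180:380],(400,320))[:300]]))
E
```

```text
(array([0.47641149, 0.00644584, 0.05454338]), [0.00020336687361456664, 0.00020336687361459054]) [array([0.4767, 0.0072, 0.058 ]), array([0.4761, 0.007 , 0.058 ])]
[-0.2022314  -0.2024691   0.13788768] [0.59681434 0.26359534 0.07276712]
open 0.6019068487051092 [-0.54978961 -1.65490586  5.51776735] [0.59665838 0.26347215 0.07309027]
open 0.5991464877675117 [-0.10615288 -0.63571904 -0.47940539] 47.15 [0.5959772  0.26314207 0.21892067]
```

View pics/rg.png

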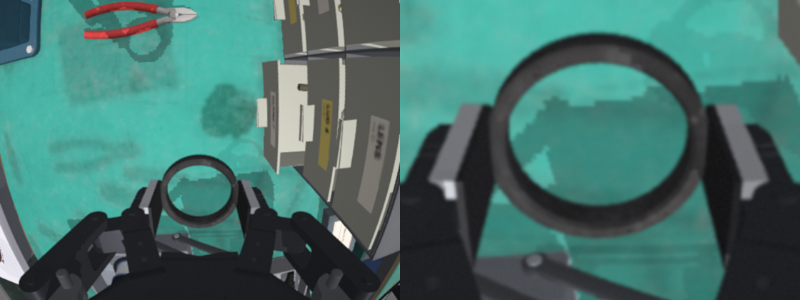

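```bash
python3 - <<'E'
from h import *
import pickle
p=wpose();X=onplane(*ray('wrist',(280,267),p),p[0][2]-.073+.010);off=(X-p[0]);print('off',off.round(4))
# offset in tool jaw/perp: rotate with tool by YAW
c,s=np.cos(YAW),np.sin(YAW); o2=np.array([c*off[0]-s*off[1],s*off[0]+c*off[1],0]); 
o2=np.clip(o2,-.003,.003)
q=down(YAW); W=np.array([0.4761,0.0076,0])-0.8*o2; print(W)
arm.line_to(p[0]+[0,0,.03],velocity=.2)
arm.movep(W+[0,0,.25],q); arm.line_to(W+[0,0,.15],velocity=.12); arm.pause(.2); f0=np.array(arm.read_ft_force());print(f0,wpose()[0])
for z in np.arange(.136,.123,-.001):
    arm.line_to(W+[0,0,z],velocity=.03); arm.pause(.05); f=np.array(arm.read_ft_force())
    if f[2]-f0[2]>2.5: break
print('z',z,f,wpose()[0])
arm.move_gripper(0.95); arm.pause(.2)
arm.line_to(W+[0,0,.25],velocity=.15)
q0=down(0.0);D=pickle.load(open('d.pkl','rb'))
for n,pp in [('w6',(.49,.0,.26)),('w7',(.46,-.03,.30))]:
    arm.movep(pp,q0);arm.pause(.25);D[n]=wpose();cv2.imwrite(f'pics/{n}.png',snapshot('wrist'))
pickle.dump(D,open('d.pkl','wb')); print(arm.read_time())
b=snapshot('side')[140:320,140:380]
a=cv2.imread('pics/w6.png')[60:270,160:440]
cv2.imwrite('pics/w67.png',np.hstack([cv2.resize(a,(400,300)),cv2.resize(b,(400,300))]))
E
```

```text
off [ 0.0006  0.0036 -0.063 ]
[0.47602251 0.0052     0.        ]
[0.3904068  0.24070155 0.08177369] [0.47638639 0.00520912 0.15063894]
z 0.129 [-0.9175651   0.5732654   5.61253898] [0.47613438 0.00522299 0.12941091]
55.3583
```

View pics/w67.png

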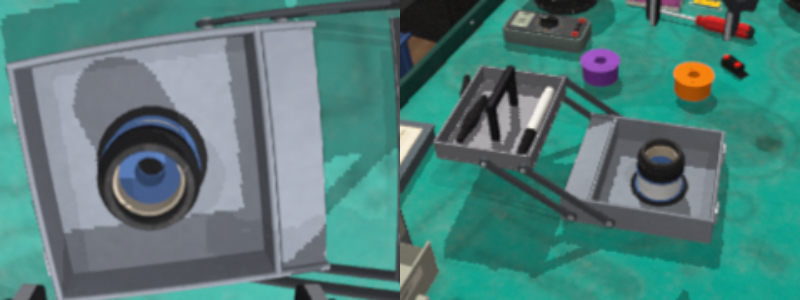

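```bash
python3 - <<'E'
import cv2,numpy as np
from h import *; import pickle
D=pickle.load(open('d.pkl','rb'))
o=[]
for n in('w6','w7'):
    u=proj('wrist',[.4758,.0076,.06],D[n]);x,y=int(u[0])-50,int(u[1])-50;print(n,x,y)
    c=cv2.imread(f'pics/{n}.png')[y:y+100,x:x+100].astype(float); c=255*(c/255)**.5
    o.append(cv2.resize(c.astype(np.uint8),(400,400),interpolation=2))
    for z,r,col in((.058,.032,(0,0,255)),(.068,.027,(0,255,255)),(.068,.021,(0,255,255))):
        pts=np.array([(proj('wrist',[.4758+r*np.cos(t),.0076+r*np.sin(t),z],D[n])-[x,y])*4 for t in np.linspace(0,6.28,60)]).astype(int)
        cv2.polylines(o[-1],[pts],True,col,1)
cv2.imwrite('pics/w67c.png',np.hstack(o))
E
```

```text
w6 213 135
w7 245 96
```

View pics/w67c.png

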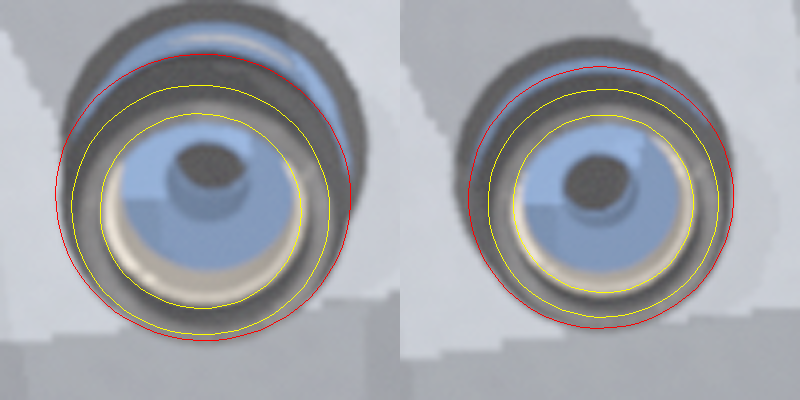

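The overlay shows the ring and tape edges matching the expected circles to about 1 px (1 mm), lying flat and concentric. Now close the tray.

```bash
python3 - <<'E'
from h import *
import pickle
D=pickle.load(open('d.pkl','rb'));P=D['open_tcp'];q=down(YAW)
arm.move_gripper(0.65,effort=60)
arm.movep([.56,.02,.30],q)
arm.movep(P+[0,0,.09],q); arm.line_to(P+[0,0,.0],velocity=.1); print(arm.read_ft_force(),wpose()[0])
arm.move_gripper(0.0,effort=60); arm.pause(.2); print(arm.read_opening(),arm.read_ft_force())
P0=wpose()[0]
for a in np.linspace(1.92,0,13)[1:]:
    arm.line_to(arc(P0,1.92,a),velocity=0.12); f=np.array(arm.read_ft_force()); print(round(a,2),f.round(1),np.round(arm.read_opening(),3))
    if np.linalg.norm(f)>50: print('high');break
print(wpose()[0],arm.read_time())
cv2.imwrite('pics/cl.png',snapshot('side')[100:340,140:460])
E
```

```text
[-0.38572828  0.89310378 -0.07197048] [0.68713757 0.03797906 0.1923401 ]
0.12932686283507647 [-0.94304403 -0.8252254   5.00009142]
1.76 [ 2.  -0.1 -1.2] 0.128
1.6 [ 1.9  0.2 -1.4] 0.128
1.44 [ 0.8 -0.5  0.2] 0.126
1.28 [ 1.  -0.3  0.9] 0.127
1.12 [ 0.1 -2.2  1.8] 0.127
0.96 [ 0.4 -2.1  2.2] 0.129
0.8 [-0.8 -3.2  3.5] 0.124
0.64 [-2.1 -4.   3.9] 0.128
0.48 [-2.6 -4.7  2.2] 0.129
0.32 [-2.1 -5.1  1.7] 0.127
0.16 [-2.7 -5.2 -1.2] 0.124
0.0 [-2.3 -5.6  4.5] 0.13
[0.47575598 0.00835889 0.19187395] 62.5083
```

View pics/cl.png

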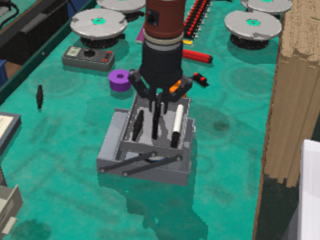

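```bash
python3 - <<'E'
from h import *
import pickle
P=wpose()[0]
arm.line_to(P+[0,0,-.002],velocity=.02); arm.pause(.2); print(arm.read_ft_force(),wpose()[0])
arm.move_gripper(0.6); arm.pause(.3)
arm.line_to(P+[0,0,.11],velocity=.15)
D=pickle.load(open('d.pkl','rb'))
arm.movep((.48,-.04,.30),down(0.)); arm.pause(.5); D['f']=wpose(); a=snapshot('wrist');b=snapshot('side'); cv2.imwrite('pics/f.png',a)
pickle.dump(D,open('d.pkl','wb'))
h0=cv2.imread('pics/h0.png')
cv2.imwrite('pics/fin.png',np.hstack([cv2.resize(a,(400,300)),cv2.resize(b[100:340,140:460],(400,300))]))
print(arm.read_ft_force(),arm.read_time(),D['f'][0],D['h0'][0])
E
```

```text
[-5.66374523 -5.10900681 18.30795616] [0.47577881 0.00833354 0.19155532]
[-0.7901739   0.72913613  0.03381518] 65.6 [ 0.47999318 -0.03961981  0.30003655] [ 0.48134886 -0.03956945  0.29987977]
```

View pics/fin.png

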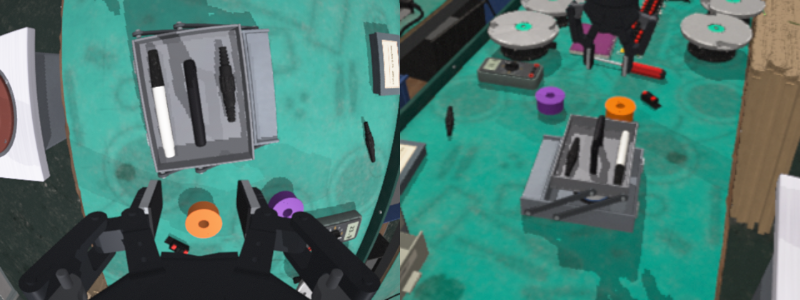

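```bash
python3 - <<'E'
import cv2,numpy as np
a=cv2.imread('pics/h0.png')[20:260,170:400];b=cv2.imread('pics/f.png')[20:260,170:400]
s,_=cv2.phaseCorrelate(np.float32(cv2.cvtColor(a,6)),np.float32(cv2.cvtColor(b,6)));print(s)
cv2.imwrite('pics/cmp.png',cv2.resize(np.hstack([a,b]),None,fx=1.7,fy=1.7))
E
```

```text
(1.5976593873219684, -0.11222995552866166)
```

View pics/cmp.png

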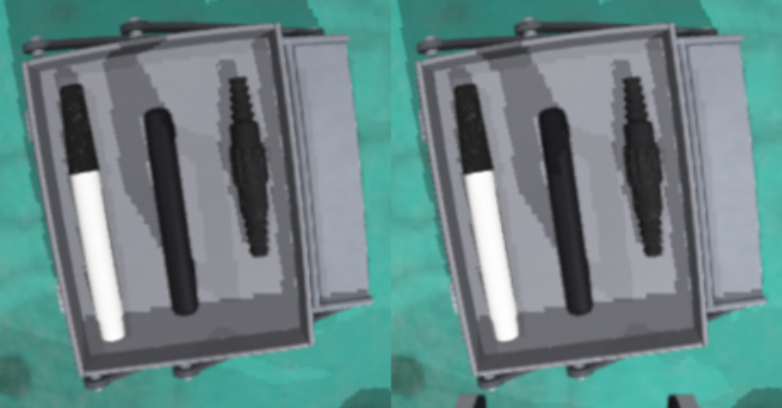

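The tray looks the same as at the start. The 1.6 px shift matches the 1.4 mm difference in camera position, so it is fully closed and the gripper is clear. Handing in.

```bash
python3 - <<'E'
from h import *
print(ticket.finish_job(),arm.read_time())
E
```

```text
the job is handed in; nothing more can be done
the job is handed in; nothing more can be done
```

I swung the tray to the far stop and stacked the blue/white reel, the black tape and the thin ring on the pad. Then I swung the tray back until it was closed, let go and handed in at about 66 s of the 115 s.

- **Stack:** before closing, the reel, tape and ring looked flat and concentric, within about 1–1.5 mm of the pad centre. Contact heights when placing were as expected. One of the two views of the placed reel was about 2 mm off in y. I put that down to its lower flange or the pad getting into the outline, and the other view and the arm position agreed with centred.
- **Tray:** after closing, it matched the starting picture once the small camera shift was allowed for, and the gripper was clear. While swinging, the wrist force stayed under about 8 N. It reached about 20 N in the final 2 mm press onto the stop.
- **Not checked:** I could not see the stack after the tray closed. The closing forces showed no sign of the tray touching it.
- **Look-alikes:** I left the orange and purple reels and the terminal block alone.

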